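Put the toy shovel back in its cradle

ROBOT

A 7-joint arm with a two-finger parallel gripper is mounted at the origin on the work surface. World frame = base frame: x ahead of the robot, y to its left, z up, the work surface at z = 0. Lengths are in m, angles in rad, forces in N, time in s.
With the tool pointing down it reaches from about 0.4 to 0.9 m from the base axis. Payload 5.5 kg.
Tool frame: the origin (TCP) lies midway between the tips of the shut fingers; the grasp point (between the pads) lies 19 mm behind it; z points along the fingers, y is the line along which they close (so a half turn about z gives the same grasp; the last joint's range is limited). The gripper opens to 92 mm and grips with 3 to 60 N. Pads are 19 mm wide; open, the fingers measure 130 mm over their backs; the gripper's body (75 mm by 190 mm) begins 47 mm behind the grasp point.
Start: joints at [-0.837, 0.501, -0.427, 1.55, 0.221, 1.138, -0.21], TCP at [0.295, 0.579, 0.227] pointing down, gripper open.
Joint ranges: [-2.88, 2.88], [-0.31, 2.03], [-1.54, 1.56], [0.2, 2.42], [-1.41, 4.55], [0.19, 2.02], [-2.57, 2.57]. Speed limits (rad/s): [2.57, 2.57, 3.14, 3.14, 3.14, 3.14, 3.14].

INTERFACE

Orientations are given as a 3x3 rotation matrix whose columns are the frame's x, y, z axes.
In Python, from cell import env, vision, workorder gives the robot as it stands.
- The arm moves only by the shell command python3 -m crank 'ROWS'. ROWS is JSON, a list of rows, each a list of 7 numbers: the shift along the tool's x, y, z in m, then the turn, a rotation vector about the tool's x, y, z in rad, then the finger opening in m, from 0 to 0.0918. A call has 1 to 12 rows; each row shifts and turns the commanded pose from where the row before left it, along the tool's axes as they then stand; what a row does not reach is not made up. A row lasts 1/8 s, in which the tool goes at most 62.5 mm and 10.7 degrees, less where a joint would pass 70% of its speed; a pose out of reach is approached as far as the arm can. A call is refused whole if a number of a shift passes 0.0625 or a number of a turn 0.188, either way. A call with a gripper value outside its range is refused whole. The fingers move at their own pace and stop on an object; the grip force is fixed at half the most. Time passes only in rows, so rows that do not move let the fingers close. It gives the time, the measured TCP pose, the force, the opening and the grip force at its end, in the units of the state.
- env.get_obs(): the state, without advancing time (a new reading comes with each control period).
- vision.snapshot(name): name is "scene" or "side" or "wrist"; returns the picture (384x512x3 uint8, red, green, blue); there is no depth.
- vision.calibration(name): a dict with "mtx" (3x3 intrinsics, pixels), "T" (4x4, takes a point from camera to world coordinates); the wrist camera has in their place "mount" (4x4, takes a point from camera to tool coordinates, whose origin is the TCP and whose axes are the flange's). Camera axes: x right, y down, z forward; pixel columns grow to the right and rows downward; lengths in m; the calibration is good to about 2 mm. A picture is of the moment at which its call begins: read the wrist's pose just before it. calibration takes no time and is no camera call.
- workorder.sign_off(): hands the job in; it is judged then, once.
The state is a dict: "clock": time; "qpos": joint angles; "joint_velocities": joint speeds; "joint_torque": joint torques, N m; "tool_pos": TCP position; "eef_rot": TCP orientation; "wrist_force": force on the tool from outside, world axes, zero at the start; "wrist_torque": the same for the moment, N m; "grip_width": opening from 0.0 (shut) to 1.0 (fully open); "finger_force": force on a finger pad.
Only numpy, scipy, OpenCV 4.12 (cv2) and the standard library are available. Lean on these libraries where they do the work, as an engineer would, in place of code of your own. Each camera call takes 0.05 s, during which the arm holds its last target. There are 200 camera calls.

TASK

Lay the red toy shovel in the empty red cradle: level, scoop side up, its handle resting down in both notches and roughly centred between them, its blade pointing the same way as the head of the blue rake in the blue cradle next to it. Set it down rather than dropping it, let go, and leave the rake lying as it is.

Things in the scene. Friction and masses are not known exactly. Their poses are not given: they have to be found in the camera images.
- shovel: Red plastic toy shovel, 248 mm long, about 90 g, lying scoop up. x: along the handle to the blade; z up. Origin: on the bench below the handle's middle, where it balances (within 10 mm). Handle: bar 20 mm wide (y), 18 mm high, x -75 to 75 mm, axis 18 mm above the origin. At its ends: T-grip 72 mm wide, 26 high (x -97 to -71); scoop 76 mm wide, 26 high (x 70 to 151).
- shovel_blade (a point): Middle of the front edge of the shovel's blade, at x 151 mm, y 0, z 2.5 mm in the shovel's frame.
- cradle: Red cradle, fixed, empty. Foot 150 (x) by 80 mm, 12 thick; two forks 12 mm thick at x -45 and 45 mm, 75 mm tall, each with an open-topped flared notch: flat floor 28 mm wide, 45 mm above the bench, 56 mm wide at the top, centred on y 0. Origin: centre of the foot, bench level; x along the handle's resting line, blade to +x; z up. The seated shovel's origin is 36 mm above it.
- rake: Blue toy rake, 209 mm long, loose in a blue cradle like the red one, 170 to 290 mm to the left or right of it; leave it alone. Axes and origin as the shovel's: x along the handle to the toothed head (84 mm wide), which points like the red cradle's +x within about 25 degrees. Its origin is 36 mm, its top 63 mm above the bench (fork tips 75 mm).
There are look-alikes about, which are no part of the job. What is shaped like the cradle but purple is not meant.

How it is judged:
By the outcome, as a careful person would: the job done as asked, in the order asked, and still so for the second after the job is handed in, with the robot touching nothing.
It also fails if it takes over 38 s, if anything falls off the work surface, if the arm or the gripper's body presses on something with over 40 N, if the wrist force passes 120 N, or if a joint passes its speed limit or range.

## Working session

There is one attempt and no reset: what is moved stays moved. The work goes in short steps, Python scripts to look and compute and a shell command to move; the robot and the scene stay as the last step left them, time stands still between calls to the robot, and variables do not carry over. Pictures are saved under pics/ and viewed, at most 10 in all, crops included, and the job is handed in when it is done.

```bash
mkdir -p pics; ls; python3 - <<'E'
from cell import env,vision,workorder
import cv2,numpy as np
o=env.get_obs();print(o['clock'],o['tool_pos'],np.round(o['eef_rot'],3),o['grip_width'])
for n in('scene','side','wrist'):
    im=vision.snapshot(n);cv2.imwrite(f'pics/{n}0.png',im[:,:,::-1])
    c=vision.calibration(n);print(n,{k:np.round(v,3).tolist() for k,v in c.items()})
E
```

```text
pics
0.0 [0.29458852 0.5786508  0.22570274] [[-0.891  0.454 -0.001]
 [ 0.454  0.891 -0.002]
 [ 0.    -0.002 -1.   ]] 0.9983779058970167
scene {'mtx': [[384.538, 0.0, 256.061], [0.0, 384.538, 185.58], [0.0, 0.0, 1.0]], 'T': [[0.571, 0.703, -0.424, 0.952], [0.821, -0.487, 0.298, -0.288], [0.003, -0.518, -0.855, 0.939], [0.0, 0.0, 0.0, 1.0]]}
side {'mtx': [[396.836, 0.0, 260.739], [0.0, 396.836, 193.5], [0.0, 0.0, 1.0]], 'T': [[-0.99, -0.09, 0.105, 0.453], [-0.138, 0.668, -0.731, 0.644], [-0.005, -0.738, -0.674, 0.626], [0.0, 0.0, 0.0, 1.0]]}
wrist {'mtx': [[329.601, 0.0, 257.991], [0.0, 329.601, 193.152], [0.0, 0.0, 1.0]], 'mount': [[-0.0, -0.968, -0.249, 0.066], [1.0, -0.001, 0.0, 0.001], [-0.001, -0.249, 0.968, -0.159], [0.0, 0.0, 0.0, 1.0]]}
```

View pics/scene0.png

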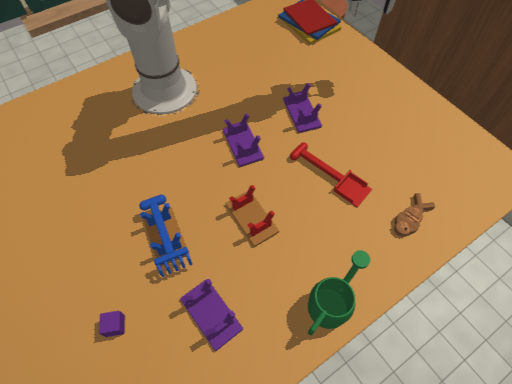

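View pics/side0.png

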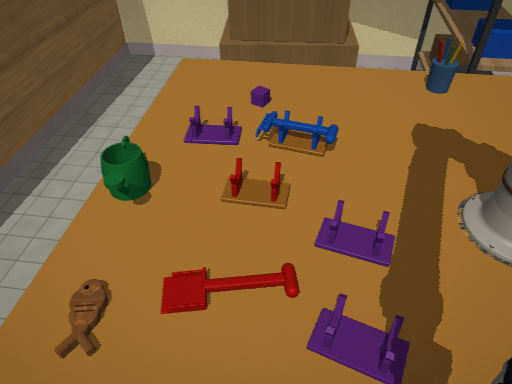

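The scene view shows the shovel from its T-grip (299,153) to its blade edge (362,195). The red cradle's forks are near (243,199) and (265,225), and the rake runs from its T-grip (152,203) to its teeth (172,265). The purple cradles are decoys.

```bash
cat > h.py <<'E'
import cv2,numpy as np
from cell import env,vision,workorder
def cam(n,o=None):
    c=vision.calibration(n)
    if 'T' in c: return c['mtx'],np.array(c['T'])
    W=np.eye(4);W[:3,:3]=o['eef_rot'];W[:3,3]=o['tool_pos'];return c['mtx'],W@np.array(c['mount'])
def ray(K,T,p):
    p=np.atleast_2d(p).astype(float);d=np.c_[p,np.ones(len(p))]@np.linalg.inv(K).T
    return T[:3,3],d@T[:3,:3].T
def plane(K,T,p,z):
    c,d=ray(K,T,p);return c+d*((z-c[2])/d[:,2])[:,None]
def tri(obs):
    A=0;b=0
    for K,T,p in obs:
        c,d=ray(K,T,p);d=d[0]/np.linalg.norm(d[0]);M=np.eye(3)-np.outer(d,d);A=A+M;b=b+M@c
    return np.linalg.solve(A,b)
def comps(im,col,amin=40):
    h=cv2.cvtColor(im,cv2.COLOR_RGB2HSV)
    if col=='red': m=((h[...,0]<5)|(h[...,0]>172))&(h[...,1]>170)&(h[...,2]>70)
    else: m=(h[...,0]>100)&(h[...,0]<122)&(h[...,1]>150)&(h[...,2]>60)
    n,l,s,c=cv2.connectedComponentsWithStats(m.astype(np.uint8))
    return [(s[i],c[i],np.argwhere(l==i)[:,::-1]) for i in range(1,n) if s[i][4]>=amin]
E
python3 - <<'E'
from h import *
for n in('scene','side'):
    im=cv2.imread(f'pics/{n}0.png')[:,:,::-1].copy();K,T=cam(n)
    for col in('red','blue'):
        for s,c,p in comps(im,col):
            w=plane(K,T,p,.015 if col=='red' else .05)[:,:2];m=w.mean(0);u=np.linalg.svd(w-m,full_matrices=False)[2][0]
            t=(w-m)@u;print(n,col,s.tolist(),c.round(1),m.round(3),'ang',np.degrees(np.arctan2(u[1],u[0])).round(1),'ends',(m+u*t.min()).round(3),(m+u*t.max()).round(3))
E
```

```text
scene red [284, 0, 52, 35, 1020] [309.5  16. ] [-0.014  0.635] ang -5.2 ends [-0.106  0.644] [0.073 0.627]
scene red [290, 143, 82, 64, 1232] [337.1 177.4] [0.601 0.238] ang 12.2 ends [0.454 0.206] [0.696 0.259]
scene red [230, 185, 25, 25, 236] [242.7 198.8] [ 0.508 -0.021] ang -82.4 ends [0.502 0.027] [ 0.513 -0.059]
scene red [248, 211, 26, 25, 237] [260.9 224.3] [ 0.6   -0.025] ang -85.1 ends [0.596 0.022] [ 0.603 -0.062]
scene blue [279, 13, 16, 13, 66] [286.  18.] [-0.016  0.522] ang 1.9 ends [-0.046  0.521] [0.03  0.523]
scene blue [312, 28, 19, 11, 73] [320.3  32.9] [0.12  0.572] ang -86.2 ends [0.117 0.618] [0.122 0.541]
scene blue [140, 195, 52, 82, 1345] [163.1 233.4] [ 0.492 -0.251] ang -10.6 ends [ 0.384 -0.231] [ 0.597 -0.27 ]
side red [438, 41, 5, 21, 56] [440.1  50.8] [-0.009 -0.893] ang -102.2 ends [ 0.012 -0.798] [-0.029 -0.99 ]
side red [230, 158, 12, 39, 269] [236.4 178.5] [ 0.613 -0.064] ang 95.7 ends [ 0.621 -0.143] [ 0.607 -0.002]
side red [271, 162, 9, 39, 219] [275.6 182. ] [ 0.519 -0.063] ang 91.9 ends [ 0.522 -0.139] [0.517 0.   ]
side red [161, 263, 138, 51, 3095] [217.2 287. ] [0.591 0.241] ang 16.3 ends [0.452 0.201] [0.687 0.269]
side blue [449, 0, 43, 11, 396] [470.8   4.4] [-0.214 -1.345] ang -151.7 ends [-0.113 -1.291] [-0.328 -1.407]
side blue [472, 18, 14, 28, 79] [478.1  30.6] [-0.166 -1.025] ang 69.4 ends [-0.221 -1.172] [-0.11  -0.876]
side blue [481, 19, 31, 40, 919] [499.4  40.1] [-0.219 -0.938] ang 69.9 ends [-0.306 -1.175] [-0.155 -0.761]
side blue [443, 38, 8, 23, 54] [446.5  48.9] [-0.008 -0.827] ang 73.8 ends [-0.039 -0.931] [ 0.02  -0.729]
side blue [256, 111, 82, 38, 1087] [298.2 128. ] [ 0.481 -0.246] ang 168.2 ends [ 0.579 -0.267] [ 0.382 -0.226]
```

```bash
python3 -m crank '[[0,0,0.015,0,0,-0.179,0.0918],[0,0,0.015,0,0,-0.179,0.0918],[0,0,0.015,0,0,-0.179,0.0918],[0,0,0.015,0,0,-0.179,0.0918],[-0.02,-0.05,0,0,0,0,0.0918],[-0.02,-0.05,0,0,0,0,0.0918],[-0.02,-0.05,0,0,0,0,0.0918],[-0.02,-0.05,0,0,0,0,0.0918],[-0.02,-0.05,0,0,0,0,0.0918],[-0.02,-0.05,0,0,0,0,0.0918],[-0.02,-0.05,0,0,0,0,0.0918],[-0.02,-0.05,0,0,0,0,0.0918]]'
python3 -m crank '[[0,0,0,0,0,0,0.0918],[0,0,0,0,0,0,0.0918]]'
cat >> h.py <<'E'
def fit(w,poly_in):
    "fit 2D yaw/origin from axis of symmetry: PCA"
E
python3 - <<'E'
from h import *
S=cam('scene');D=cam('side')
f1=tri([(*S,(242.7,198.8)),(*D,(275.6,182.0))]);f2=tri([(*S,(260.9,224.3)),(*D,(236.4,178.5))])
d=f2-f1;print('forks',f1.round(4),f2.round(4),'mid',((f1+f2)/2).round(4),'len',np.linalg.norm(d[:2]).round(4),'yaw',np.degrees(np.arctan2(d[1],d[0])).round(1))
o=env.get_obs();print(o['clock'],o['tool_pos'].round(4),np.round(o['eef_rot'],3))
im=vision.snapshot('wrist');cv2.imwrite('pics/w1.png',im[:,:,::-1]);K,T=cam('wrist',o)
for s,c,p in comps(im,'red',100):
    w=plane(K,T,p,.02)[:,:2];m=w.mean(0);u=np.linalg.svd(w-m,full_matrices=False)[2][0];u*=np.sign(u[0])
    t=(w-m)@u;v=(w-m)@np.array([-u[1],u[0]])
    print(s.tolist(),m.round(3),np.degrees(np.arctan2(u[1],u[0])).round(2),(m+u*t.min()).round(4),(m+u*t.max()).round(4))
    # handle only: axis line through cross-section midpoints
    x=t-t.min()-.097;k=(x>-.055)&(x<.055);hw=w[k];hm=hw.mean(0);hu=np.linalg.svd(hw-hm,full_matrices=False)[2][0];hu*=np.sign(hu[0])
    print(' handle mid',hm.round(4),'yaw',np.degrees(np.arctan2(hu[1],hu[0])).round(2),'width',np.ptp((hw-hm)@[-hu[1],hu[0]]).round(4),'len',np.ptp(t).round(3))
E
```

```text
clock: 1.65
tool_pos: [0.5479, 0.2285, 0.1666]
eef_rot: [[-0.97, -0.243, -0.0], [-0.243, 0.97, -0.0], [0.0, 0.0, -1.0]]
wrist_force: [1.2, 0.1, 0.1]
grip_width: 0.997
finger_force: 0.0
clock: 1.9
tool_pos: [0.5466, 0.2304, 0.1664]
eef_rot: [[-0.97, -0.242, -0.001], [-0.242, 0.97, 0.001], [0.001, 0.001, -1.0]]
wrist_force: [-0.5, -0.5, -0.2]
grip_width: 0.999
finger_force: 0.0
forks [ 0.5182 -0.0297  0.0417] [ 0.6077 -0.0324  0.0403] mid [ 0.563  -0.0311  0.041 ] len 0.0895 yaw -1.8
1.9 [0.5466 0.2304 0.1664] [[-0.97  -0.242 -0.001]
 [-0.242  0.97   0.001]
 [ 0.001  0.001 -1.   ]]
[216, 73, 78, 179, 5156] [0.518 0.221] 14.08 [0.4543 0.2052] [0.6176 0.2461]
 handle mid [0.5456 0.2281] yaw 13.89 width 0.018 len 0.168
[0, 79, 19, 17, 244] [ 0.519 -0.003] -82.09 [0.518 0.006] [ 0.5203 -0.0103]<stdin>:12: RuntimeWarning: Mean of empty slice.
  ret = um.true_divide(
Traceback (most recent call last):
IndexError: index 0 is out of bounds for axis 0 with size 0
```

View pics/w1.png

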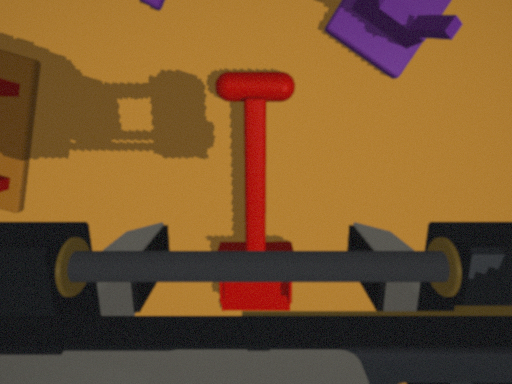

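The wrist view shows the shovel's handle running straight up the picture at column 255. The T-grip is at (255,86), and the scoop starts at row 243 behind the finger bar. The measured width (18 mm) and the T-grip and blade ends fit the given sizes: the origin is about (0.5485, 0.2287) and the yaw 13.9°. The forks are 89.5 mm apart (90 given), with a yaw of -1.8°.

```bash
python3 -m crank '[[-0.001,-0.002,0.045,0,0,0,0.0918],[0,0,0.045,0,0,0,0.0918],[0,0,0.045,0,0,0,0.0918],[0,0,0.017,0,0,0,0.0918],[0,0,0.008,0,0,0,0.0918],[0,0,0.002,0,0,0,0.0918],[0,0,0,0,0,0,0.0918]]'
python3 -m crank '[[0,0,0,0,0,0,0.0],[0,0,0,0,0,0,0.0],[0,0,0,0,0,0,0.0],[0,0,0,0,0,0,0.0],[0,0,0,0,0,0,0.0],[0,0,0,0,0,0,0.0]]'
```

```text
clock: 2.82
tool_pos: [0.5496, 0.229, 0.0061]
eef_rot: [[-0.97, -0.243, 0.002], [-0.243, 0.97, 0.001], [-0.002, 0.0, -1.0]]
wrist_force: [0.4, -0.1, -0.1]
grip_width: 1.001
finger_force: 0.0
clock: 3.58
tool_pos: [0.5486, 0.2284, 0.0047]
eef_rot: [[-0.97, -0.243, -0.0], [-0.243, 0.97, 0.0], [0.0, 0.0, -1.0]]
wrist_force: [-0.9, -0.6, -0.7]
grip_width: 0.399
finger_force: 0.0
```

```bash
python3 -m crank '[[0,0,0,0,0,0,0.0],[0,0,0,0,0,0,0.0],[0,0,0,0,0,0,0.0],[0,0,0,0,0,0,0.0],[0,0,0,0,0,0,0.0]]'
```

```text
clock: 4.2
tool_pos: [0.5486, 0.2284, 0.0047]
eef_rot: [[-0.97, -0.243, -0.0], [-0.243, 0.97, 0.0], [0.0, 0.0, -1.0]]
wrist_force: [-0.2, -0.4, 0.2]
grip_width: 0.216
finger_force: 30.0
```

Grip is good: 19.9 mm opening at 30 N. Next I lift, turn and hover beside the cradle for a closer look.

```bash
python3 -m crank '[[0,0,-0.02,0,0,0,0.0],[0,0,-0.05,0,0,0,0.0],[0,0,-0.05,0,0,0,0.0],[0,0,-0.045,0,0,0,0.0],[0,0,0,0,0,0.138,0.0],[0,0,0,0,0,0.138,0.0],[-0.0215,-0.039,0,0,0,0,0.0],[-0.0215,-0.039,0,0,0,0,0.0],[-0.0215,-0.039,0,0,0,0,0.0],[-0.0215,-0.039,0,0,0,0,0.0],[0,0,0,0,0,0,0.0],[0,0,0,0,0,0,0.0]]'
python3 - <<'E'
from h import *
o=env.get_obs();print(o['tool_pos'].round(4));im=vision.snapshot('wrist');cv2.imwrite('pics/w2.png',im[:,:,::-1]);K,T=cam('wrist',o)
np.savez('w2.npz',K=K,T=T)
cv2.imwrite('pics/s2.png',vision.snapshot('side')[:,:,::-1])
E
```

```text
clock: 5.7
tool_pos: [0.6295, 0.0705, 0.1706]
eef_rot: [[-1.0, 0.031, 0.0], [0.031, 1.0, 0.001], [-0.0, 0.001, -1.0]]
wrist_force: [0.2, 1.8, -1.2]
grip_width: 0.22
finger_force: 30.0
[0.6295 0.0705 0.1706]
```

View pics/w2.png

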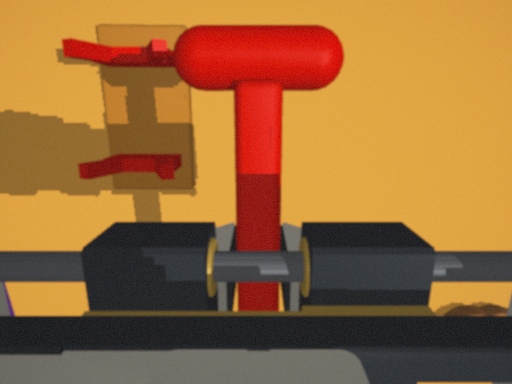

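View pics/s2.png

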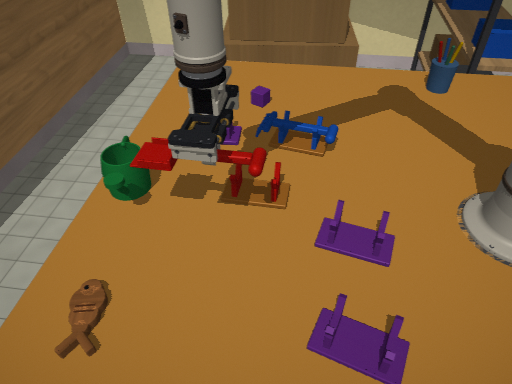

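The wrist view shows the cradle's foot with corners near (98,25), (186,25), (195,188) and (113,189). The forks' tips are at (64,44) for the upper one and at (80,168) and (181,158) for the lower. The shovel hangs straight in the fingers, and the side view shows it level.

```bash
python3 - <<'E'
from h import *
z=np.load('w2.npz');K,T=z['K'],z['T']
f=plane(K,T,[(98,25),(186,25),(195,188),(113,189)],.012);print(f.round(4),'mid',f.mean(0).round(4))
d=f[[2,3]].mean(0)-f[[0,1]].mean(0);print('len',np.linalg.norm(d),'yaw',np.degrees(np.arctan2(d[1],d[0])),'wid',np.linalg.norm(f[0]-f[1]),np.linalg.norm(f[2]-f[3]))
g=plane(K,T,[(64,44),(80,168),(181,158)],.075);print(g.round(4),(g[1]+g[2])/2)
# predicted projection of nominal cradle
yaw=np.radians(-1.8);c=np.array([.563,-.031,0]);R=np.array([[np.cos(yaw),-np.sin(yaw),0],[np.sin(yaw),np.cos(yaw),0],[0,0,1]])
P=np.array([[sx*.075,sy*.04,.012] for sx in(-1,1) for sy in(-1,1)])@R.T+c;q=(P-T[:3,3])@T[:3,:3]@K.T;print((q[:,:2]/q[:,2:]).round(0).tolist())
im=cv2.imread('pics/w2.png')[0:210,50:210];cv2.imwrite('pics/w2c.png',cv2.resize(im,None,fx=2.8,fy=2.8,interpolation=cv2.INTER_CUBIC))
E
```

```text
[[ 0.4884 -0.0643  0.012 ]
 [ 0.4908  0.0129  0.012 ]
 [ 0.6381  0.0092  0.012 ]
 [ 0.6365 -0.0721  0.012 ]] mid [ 0.5634 -0.0286  0.012 ]
len 0.14780923464070098 yaw -2.222628651820239 wid 0.07726990018641973 0.08125757850967959
[[ 0.5149 -0.0631  0.075 ]
 [ 0.6044 -0.0666  0.075 ]
 [ 0.5991  0.0129  0.075 ]] [ 0.60172192 -0.02681864  0.075     ]
[[93.0, 23.0], [184.0, 23.0], [112.0, 189.0], [193.0, 189.0]]
```

View pics/w2c.png

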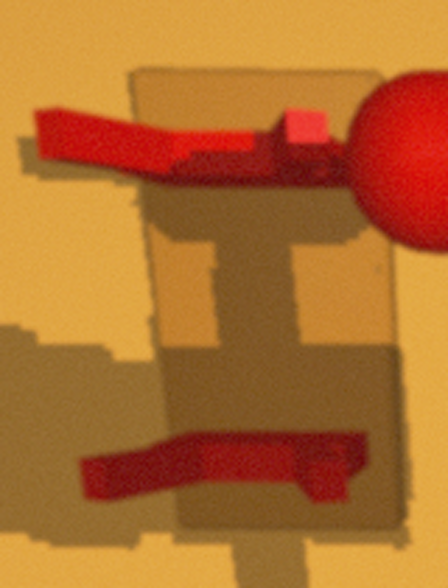

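The fine foot fit gives a centre of about (0.563, -0.029) and a yaw of -2°. That agrees with the triangulation to 2-3 mm. I'll go above it and part-way down.

```bash
python3 -m crank '[[0.021,-0.034,0,0,0,0,0.0],[0.021,-0.034,0,0,0,0,0.0],[0.021,-0.034,0,0,0,0,0.0],[0,0,0.035,0,0,0,0.0],[0,0,0.035,0,0,0,0.0],[0,0,0.01,0,0,0,0.0],[0,0,0,0,0,0,0.0],[0,0,0,0,0,0,0.0]]'
python3 - <<'E'
from h import *
o=env.get_obs();print(o['tool_pos'].round(4));K,T=cam('wrist',o)
a=vision.snapshot('wrist');b=vision.snapshot('side');c=vision.snapshot('scene')
w=cv2.resize(b[100:240,100:320],None,fx=2.6,fy=2.6,interpolation=cv2.INTER_CUBIC)
cv2.imwrite('pics/s3.png',w[:,:,::-1]);cv2.imwrite('pics/w3.png',a[:,:,::-1])
E
```

```text
clock: 6.8
tool_pos: [0.5648, -0.0296, 0.0911]
eef_rot: [[-1.0, 0.03, 0.002], [0.03, 1.0, 0.0], [-0.002, 0.0, -1.0]]
wrist_force: [0.8, 0.6, -1.3]
grip_width: 0.215
finger_force: 30.0
[ 0.5648 -0.0296  0.0911]
```

View pics/w3.png

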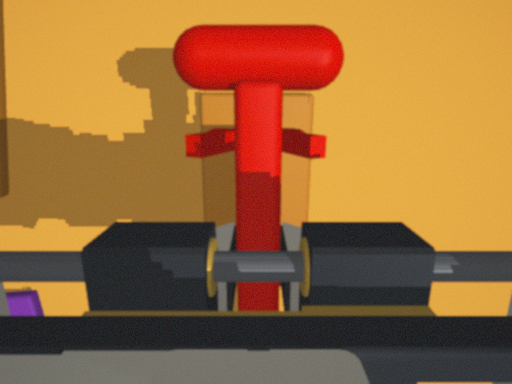

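View pics/s3.png

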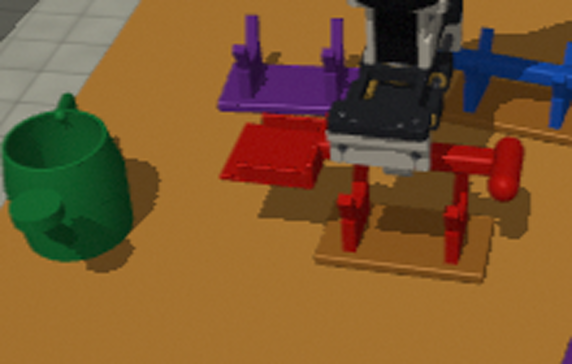

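The wrist view shows the far fork's prongs at columns 185 to 326 (mid 255.5), with the handle at column 258. It is over the notch, about 1.5 mm to the right. I'll correct that while lowering slowly.

```bash
python3 -m crank '[[0,-0.0015,0.015,0,0,0,0.0],[0,0,0.015,0,0,0,0.0],[0,0,0.009,0,0,0,0.0],[0,0,0.004,0,0,0,0.0],[0,0,0.002,0,0,0,0.0],[0,0,0,0,0,0,0.0],[0,0,0,0,0,0,0.0]]'
```

```text
clock: 7.82
tool_pos: [0.564, -0.0316, 0.0451]
eef_rot: [[-1.0, 0.031, 0.001], [0.031, 1.0, -0.0], [-0.001, -0.0, -1.0]]
wrist_force: [-0.0, -0.5, -0.4]
grip_width: 0.213
finger_force: 30.0
```

```bash
python3 -m crank '[[0,0,0.002,0,0,0,0.0],[0,0,0.001,0,0,0,0.0],[0,0,0.001,0,0,0,0.0],[0,0,0,0,0,0,0.0],[0,0,0,0,0,0,0.0]]'
```

```text
clock: 8.45
tool_pos: [0.5636, -0.0317, 0.0407]
eef_rot: [[-1.0, 0.031, -0.0], [0.031, 1.0, 0.0], [0.0, 0.0, -1.0]]
wrist_force: [-0.7, -0.6, -0.4]
grip_width: 0.213
finger_force: 30.0
```

```bash
python3 -m crank '[[0,0,0.0005,0,0,0,0.0],[0,0,0.0005,0,0,0,0.0],[0,0,0,0,0,0,0.0],[0,0,0,0,0,0,0.0]]'; python3 -c "
from h import *
b=vision.snapshot('side');cv2.imwrite('pics/s4.png',cv2.resize(b[100:240,100:320],None,fx=2.6,fy=2.6,interpolation=cv2.INTER_CUBIC)[:,:,::-1])"
```

```text
clock: 8.95
tool_pos: [0.5636, -0.0317, 0.0406]
eef_rot: [[-1.0, 0.031, 0.0], [0.031, 1.0, -0.0], [-0.0, -0.0, -1.0]]
wrist_force: [-3.8, -0.5, 7.9]
grip_width: 0.215
finger_force: 30.0
```

View pics/s4.png

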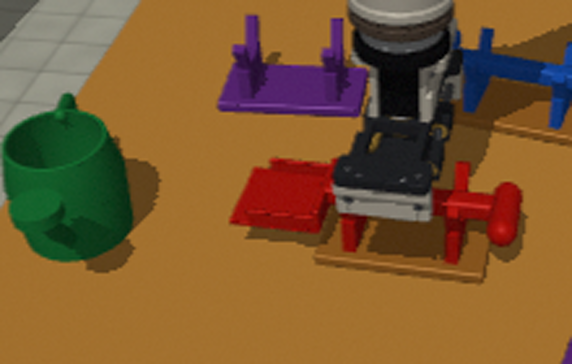

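The side view shows the handle down between the prongs. The wrist reads 7.9 N upward at the expected height of 0.0406, so it is seated. I'll let go, then rise.

```bash
python3 -m crank '[[0,0,0,0,0,0,0.04],[0,0,0,0,0,0,0.04],[0,0,0,0,0,0,0.06],[0,0,0,0,0,0,0.08],[0,0,0,0,0,0,0.08],[0,0,0,0,0,0,0.08],[0,0,0,0,0,0,0.08],[0,0,0,0,0,0,0.08]]'
```

```text
clock: 10.0
tool_pos: [0.5636, -0.0316, 0.0397]
eef_rot: [[-1.0, 0.031, 0.0], [0.031, 1.0, 0.0], [-0.0, 0.0, -1.0]]
wrist_force: [0.7, 0.4, -0.3]
grip_width: 0.87
finger_force: 0.0
```

```bash
python3 -m crank '[[0,0,-0.01,0,0,0,0.08],[0,0,-0.03,0,0,0,0.08],[0,0,-0.05,0,0,0,0.08],[0,0,-0.05,0,0,0,0.08],[0,0,-0.05,0,0,0,0.08],[0.04,0,-0.03,0,0,0,0.08],[0.05,0.02,0,0,0,0,0.08],[0.05,0.03,0,0,0,0,0.08],[0,0,0,0,0,0,0.08],[0,0,0,0,0,0,0.08]]'; python3 -c "
from h import *
b=vision.snapshot('side')[90:240,100:350];c=vision.snapshot('scene')[130:290,120:340]
f=lambda x:cv2.resize(x,(600,290),interpolation=cv2.INTER_CUBIC)
cv2.imwrite('pics/f5.png',np.vstack([f(b),f(c)])[:,:,::-1])"
```

```text
clock: 11.25
tool_pos: [0.426, 0.0223, 0.2607]
eef_rot: [[-1.0, 0.03, 0.002], [0.03, 1.0, -0.001], [-0.002, -0.001, -1.0]]
wrist_force: [-0.5, -0.2, -0.9]
grip_width: 0.87
finger_force: 0.0
```

View pics/f5.png

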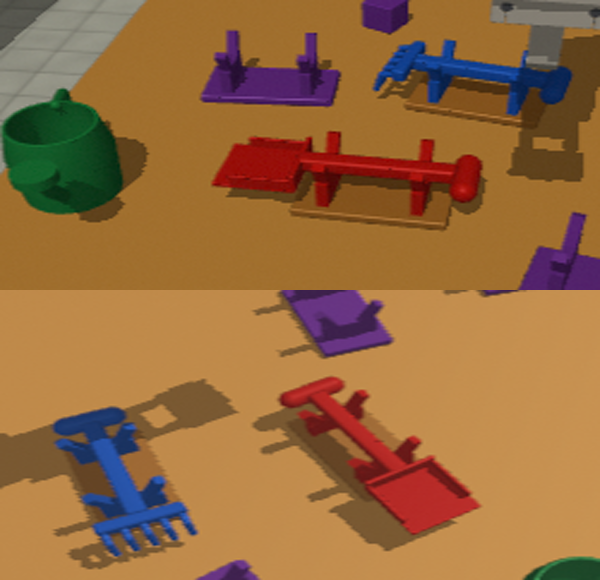

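Both views show the shovel lying level in both notches, scoop up. Its blade points the same way as the rake's head, the rake is undisturbed and the gripper is clear.

```bash
python3 -c "
from cell import workorder
print(workorder.sign_off())"
```

```text
the job is handed in; nothing more can be done
None
```

The shovel lies level in both notches of the red cradle, scoop up and blade pointing the same way as the rake's head; it was set down and released, the rake was not touched, and the job was handed in at about 11 s (no verdict was returned).

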